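Turn the rotor's castle nut to its next slot and lock it with the pawl

TASK

The slotted castle nut on the tilted tube rotator must be locked. Swing the parked locking pawl over onto the nut, and turn the nut clockwise (seen from its slotted top) to the first slot that lines up, so that the pawl drops fully home through the slot; do not back the nut off or go on to a later slot. Do not shift or tip the small dropper bottle, slide pack and timer beside it.

Things in the scene. Friction and masses are not known exactly. Their poses are not given: they have to be found in the camera images.
- rotator: Fixed white tube rotator; origin: centre of its foot's underside, x to its back, y left, z up. Foot 170 x 130 mm, 22 mm high. Carries a tilted aluminium rotor disc, 140 mm across; its spindle leans 28 deg from vertical towards the front (-x, the robot's side, give or take yaw); the disc's top centre lies 100 mm above the origin.
- nut_grip (a point): Point on the spindle axis, 26 mm above the disc, mid-height of the steel nut's round knurled band (52 mm across, 12 to 36 mm above the disc), where it is gripped with the tool along the spindle axis. Fixed to the rotator: does NOT turn with the nut. z: spindle axis, outward, 28 deg from vertical; x: up the disc's slope to the pawl bracket; y: left, across.
- nut_top (a point): Centre of the nut's top, 46 mm above the disc; axes as nut_grip, does not turn either. The crown (48 mm across, 36 to 46 mm above the disc) has six slots 60 deg apart, 9.5 mm wide, open at the top. The forked spindle end in its middle (20 mm across, top 48 mm above the disc) has a cross slot along x, in line with the pawl.
- nut (a joint): Turn of the nut (rad) from where it was found (0 at the start), clockwise positive, looking down on its slotted top. Stays where left (friction 0.25 N m). It does not tell where the slots stand: a slot must still turn clockwise by an unknown 0.35 to 0.88 rad to line up with the pawl; see it or feel for it. A pawl in a slot stops the nut.
- pawl_pivot (a point): Pivot of the locking pawl, 56 mm up the slope from the spindle axis and 52 mm above the disc, in a bracket (22 x 26 mm, up to 57 mm above the disc). Axes as nut_grip; the pawl swings about y.
- pawl_tab (a point): Middle of the cross tab (26 mm wide, 8 mm high, 4 mm thick) at the pawl's tip, 52 mm from the pivot; x from pivot to tab, y along the tab. The pawl is a flat steel bar 6.5 mm thick, about 100 g, with a nose 20 mm long and 9.5 mm deep on the side that comes to face the nut. It swings freely and falls by its own weight.
- pawl (a joint): Swing of the pawl in rad: 0 parked, leaning 15 deg backwards beyond upright (away from the nut) against its stop; at 0.26 it stands upright and beyond that falls over onto the nut; about 2.1 when its nose rides on the crown; 2.32 fully home in a slot.
- oil_bottle: Loose small amber dropper bottle with red top, 28 mm across, 83 mm tall; origin at the centre of its underside. Bystander.
- slide_carton: Loose pale slide pack 76 x 26 x 22 mm; origin at the centre of its underside, x along it. Bystander.
- bench_timer: Loose white bench timer 58 x 62 x 18 mm; origin at the centre of its underside. Bystander.

How it is judged:
On the way:
1. the pawl has been swung over onto the nut (value of joint pawl above 1.9 rad), for 0.2 s.
At the end, for the whole second after the job is handed in: The pawl is fully home in the nut's next slot (pawl joint above 2.25 of 2.32 rad), the nut has been turned clockwise by 0.2 to 1.1 rad from where it was found, and it is at rest (value of joint pawl above 2.25 rad and value of joint nut between 0.2 and 1.1 rad and velocity of joint nut between -0.05 and 0.05 rad/s); the robot touches nothing.
It fails at once if the nut is backed off (turned anticlockwise by more than 0.1 rad from where it was found) (value of joint nut below -0.1 rad).
It fails at once if the nut is turned past the next slot (more than 1.15 rad) (value of joint nut above 1.15 rad).
It fails at once if a bystander (bottle, slide pack, timer) is moved by more than 15 mm, or the bottle tipped (distance of any of oil_bottle, slide_carton, bench_timer from where it was at the start of the episode above 0.015 m or angle between oil_bottle's own z axis and vertical above 0.5 rad).
It also fails if it takes over 38 s, if anything falls off the work surface, if the arm or the gripper's body presses on something with over 40 N, if the wrist force passes 120 N, or if a joint passes its speed limit or range.

ROBOT

A 6-joint arm with a two-finger parallel gripper is mounted at the origin on a cart in front of the work surface, level with it; the furniture and walls round the work are solid. World frame = base frame: x ahead of the robot, y to its left, z up, the work surface at z = 0. Lengths are in m, angles in rad, forces in N, time in s.
With the tool pointing down it reaches from about 0.325 to 0.925 m from the base axis. Payload 3.1 kg.
Tool frame: the origin (TCP) lies between the finger pads; the fingertips stand 19 mm ahead of it and the grasp point (between the pads) is the TCP; z points along the fingers, y is the line along which they close (so a half turn about z gives the same grasp; the last joint's range is limited). The gripper opens to 85 mm and grips with 20 to 120 N. Pads are 22 mm wide; open, the fingers measure 114 mm over their backs; the gripper's body (76 mm by 85 mm) begins 54 mm behind the grasp point. The pads swing forward as they close: fully open they stand 13 mm farther back than shut.
Start: joints at [1.216, 0.217, 1.613, -0, 1.311, -0.112], TCP at [0.15, 0.607, 0.25] pointing down, gripper open.
Joint ranges: [-2.75, 2.75], [-0.78, 2.1], [0.31, 2.55], [-1.13, 4.27], [0.13, 2.63], [-2.58, 2.58]. Speed limits (rad/s): [2.79, 2.79, 3.14, 3.14, 3.14, 3.14].

INTERFACE

Orientations are given as a unit quaternion [w, x, y, z].
In Python, from station import ctrl gives the robot as it stands. Calls block until the motion is done:
- ctrl.reach(position, orientation): joint-space move of the TCP to a pose.
- ctrl.move_linear(position, feed=0.15, frame=None): straight line of the TCP; frame=None keeps the orientation; feed is the mean speed in m/s.
- ctrl.goto_joints(angles): joint-space move.
- ctrl.gripper_to(opening, force=None): finger opening in m; force is the grip in N (None keeps the last); returns when the fingers have stopped.
- ctrl.wait(seconds).
- ctrl.solve_ik(position, orientation): joint angles nearest the present ones, or None.
- ctrl.get_image(name): name is "scene" or "top" or "wrist"; returns a dict with "frame" (400x640x3 uint8, red, green, blue), "intrinsics" (3x3 intrinsics, pixels), "dist" ([k1, k2, p1, p2, k3] as OpenCV has them; the pictures are not rectified), "R" (3x3) and "t" (3): a world point X has camera coordinates R X + t; the wrist camera has in their place "tool_from_camera" (4x4, takes a point from camera to tool coordinates, whose origin is the TCP and whose axes are the flange's). Camera axes: x right, y down, z forward; pixel columns grow to the right and rows downward; lengths in m; the calibration is good to about 2 mm. A picture is of the moment at which its call begins: read the wrist's pose just before it. There is no depth.
A pose or a line that the arm cannot do raises ctrl.MotionError and nothing moves.
- ctrl.close_job(): hands the job in; it is judged then, once.
Trained networks look in a picture, given as the dict that the camera call returned (one of the last four; its "shot" number tells which), for a name from the list of things; names that differ only in an ending like _2 or _b are one class to them, and where a whole thing is asked for, a point or a joint stands for the part that bears it (a point fixed in the world has none). Each returns a list of dicts, best first, with "conf" (0 to 1); they miss things now and then, are a little off and sometimes report something else, mostly with a low value. They report only what shows in the picture. A call takes as long as a camera call.
- ctrl.masks_of(name, picture): "mask" (400x640 bool, what is visible of it) and "rect" ([left, top, right, bottom] as shares, 0 to 1, of the picture: columns of its width, rows of its height, round what is visible of it).
- ctrl.landmark_of(name, picture): "centre" ([column, row] as shares, 0 to 1, of the picture: columns of its width, rows of its height: a listed point, or the origin of a listed thing).
Readings, each from a call of its own:
- ctrl.get_time_s(): time.
- ctrl.get_q(): joint angles.
- ctrl.get_dq(): joint speeds.
- ctrl.get_joint_efforts(): joint torques, N m.
- ctrl.get_tool_pos(): TCP position.
- ctrl.get_orientation(): TCP orientation.
- ctrl.get_force(): force on the tool from outside, world axes, zero at the start.
- ctrl.get_wrist_torque(): the same for the moment, N m.
- ctrl.get_width(): finger opening in m.
- ctrl.get_finger_force(): force on a finger pad.
Only numpy, scipy, OpenCV 4.12 (cv2) and the standard library are available. Lean on these libraries where they do the work, as an engineer would, in place of code of your own. Each camera call takes 0.05 s, during which the arm holds its last target. There are 200 camera calls.

## Working session

There is one attempt and no reset: what is moved stays moved. The work goes in short steps, each a Python script; the robot and the scene stay as the last script left them, time stands still between calls to the robot, and variables do not carry over. Pictures are saved under pics/ and viewed, at most 10 in all, crops included, and the job is handed in when it is done.

```bash
mkdir -p pics; ls; python3 - <<'E'
from station import ctrl
import cv2,numpy as np
ims={}
for n in ("scene","top"):
    p=ctrl.get_image(n); ims[n]=p
    print(n,p["intrinsics"].tolist() if hasattr(p["intrinsics"],'tolist') else p["intrinsics"],p["dist"],p["R"],p["t"])
    for k in ("rotator","nut_grip","nut_top","pawl_pivot","pawl_tab","oil_bottle","slide_carton","bench_timer"):
        r=ctrl.landmark_of(k,p)[:2]
        print(k,[(np.round(np.array(a["centre"])*[640,400],1).tolist(),round(a["conf"],2)) for a in r])
    cv2.imwrite(f"pics/{n}0.png",p["frame"][...,::-1])
print(ctrl.get_time_s(),ctrl.get_orientation())
E
```

```text
pics
scene [[454.3592061030045, 0.0, 315.69325665233373], [0.0, 454.3592061030045, 195.85452501135086], [0.0, 0.0, 1.0]] [0.02116596 0.         0.         0.         0.        ] [[ 0.83476209 -0.55056701  0.00694384]
 [-0.32402772 -0.50140442 -0.80224662]
 [ 0.44517219  0.66743507 -0.59695238]] [-0.40479154  0.36398169  0.78455385]
rotator [([334.7, 243.1], 0.64)]
nut_grip [([331.3, 207.8], 0.75), ([344.2, 163.1], 0.59)]
nut_top [([331.7, 205.0], 0.81)]
pawl_pivot [([341.8, 182.9], 0.72)]
pawl_tab [([345.3, 161.6], 0.7)]
oil_bottle [([265.1, 227.3], 0.8), ([342.8, 181.2], 0.62)]
slide_carton [([390.8, 252.8], 0.66)]
bench_timer [([253.6, 244.6], 0.76), ([332.6, 244.8], 0.72)]
top [[427.97424479204363, 0.0, 322.43518168717804], [0.0, 427.97424479204363, 201.38841364571172], [0.0, 0.0, 1.0]] [-0.11905225  0.          0.          0.          0.        ] [[ 0.0253406  -0.99967806 -0.00127612]
 [-0.98444611 -0.02473245 -0.17393721]
 [ 0.17384965  0.00566394 -0.98475592]] [0.10431181 0.56921142 0.92766126]
rotator [([330.0, 189.0], 0.88)]
nut_grip [([337.2, 185.5], 0.71)]
nut_top [([289.7, 256.5], 0.74), ([334.1, 186.1], 0.64)]
pawl_pivot [([328.9, 161.5], 0.93), ([291.6, 255.7], 0.24)]
pawl_tab [([324.8, 146.7], 0.69)]
oil_bottle [([265.7, 234.6], 0.6)]
slide_carton [([369.3, 147.7], 0.7)]
bench_timer [([291.1, 255.9], 0.82)]
0.9 [3.02160810e-05 1.21095372e-01 9.92640875e-01 5.51593590e-05]
```

```bash
cat > h.py <<'E'
import numpy as np,cv2
from scipy.optimize import least_squares
s,c=np.sin(np.radians(28)),np.cos(np.radians(28))
a=np.array([-s,0,c]);u=np.array([c,0,s]);D=np.array([0,0,.1])
def pdir(q): t=q-np.radians(15); return np.array([-np.sin(t),0,np.cos(t)])
piv=D+.056*u+.052*a
P={"rotator":np.zeros(3),"nut_grip":D+.026*a,"nut_top":D+.046*a,"pawl_pivot":piv,"pawl_tab":piv+.052*pdir(0)}
def Rz(y): return np.array([[np.cos(y),-np.sin(y),0],[np.sin(y),np.cos(y),0],[0,0,1]])
def W(v,p): return Rz(v[2])@p+[v[0],v[1],0]
def proj(p,X): return cv2.projectPoints(np.atleast_2d(X).astype(float),cv2.Rodrigues(p["R"])[0],p["t"],p["intrinsics"],np.array(p["dist"]))[0][:,0]
def unproj(p,px,z):
    n=cv2.undistortPoints(np.array([[px]],float),p["intrinsics"],np.array(p["dist"]))[0,0]
    d=p["R"].T@np.array([*n,1]);o=-p["R"].T@p["t"];return o+d*(z-o[2])/d[2]
E
python3 - <<'E'
from h import *
from station import ctrl
obs={"scene":{"rotator":(334.7,243.1),"nut_grip":(331.3,207.8),"nut_top":(331.7,205),"pawl_pivot":(341.8,182.9),"pawl_tab":(345.3,161.6)},
"top":{"rotator":(330,189),"nut_grip":(337.2,185.5),"nut_top":(334.1,186.1),"pawl_pivot":(328.9,161.5),"pawl_tab":(324.8,146.7)}}
ps={n:ctrl.get_image(n) for n in obs}
def f(v): return np.concatenate([(proj(ps[n],W(v,P[k]))[0]-o) for n in obs for k,o in obs[n].items()])
r=least_squares(f,[.6,0,0],loss="soft_l1",f_scale=2.); print(r.x,np.round(f(r.x).reshape(-1,2),1).tolist())
for n,k,px in (("scene","bottle",(265.1,227.3)),("top","bottle",(265.7,234.6)),("scene","carton",(390.8,252.8)),("top","carton",(369.3,147.7)),("scene","timer",(253.6,244.6)),("top","timer",(291,256))): print(k,unproj(ps[n],px,0).round(3))
a=ps["scene"]["frame"][120:280,200:440];b=ps["top"]["frame"][100:300,220:420]
cv2.imwrite("pics/a.png",np.hstack([cv2.resize(a,(480,400)),cv2.resize(b,(320,400)[:1]+(400,))])[...,::-1])
E
```

```text
[0.60362328 0.0987354  0.40143494] [[-0.8, 1.0], [1.4, -0.4], [-1.0, -1.7], [0.2, -1.0], [0.7, -1.0], [1.1, 1.0], [-2.9, -1.8], [2.1, -0.1], [-0.8, 0.3], [1.0, 1.9]]
bottle [0.492 0.247 0.   ]
bottle [0.492 0.252 0.   ]
carton [ 0.701 -0.001  0.   ]
carton [0.712 0.007 0.   ]
timer [0.437 0.205 0.   ]
timer [0.443 0.19  0.   ]
```

View pics/a.png

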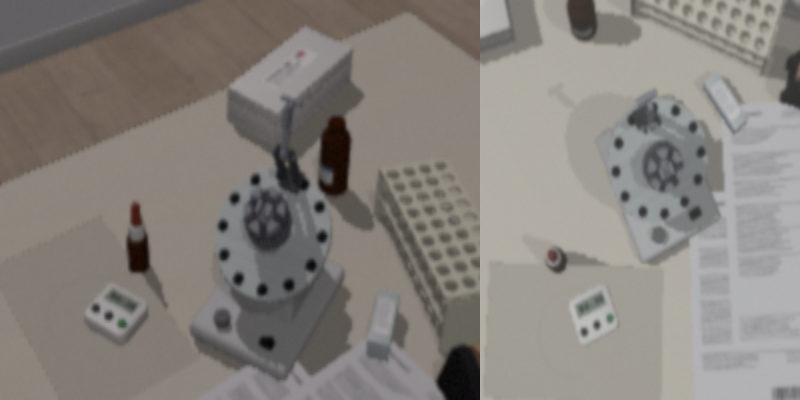

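```bash
cat >> h.py <<'E'
from scipy.spatial.transform import Rotation as Rn
V=np.array([0.60362328,0.0987354,0.40143494])
def quat(M): q=Rn.from_matrix(M).as_quat(); return [q[3],q[0],q[1],q[2]]
def nutq(th,V=V):  # tool z along -axis; tool y = rotator y turned clockwise (from top) by th
    z=-Rz(V[2])@a; y0=Rz(V[2])@np.array([0,1.,0]); y=Rn.from_rotvec(z*th).apply(y0)
    return quat(np.c_[np.cross(y,z),y,z])
def nutp(h,V=V): return W(V,D+h*a)
def downq(V=V,flip=1):
    y=flip*Rz(V[2])@np.array([0,1.,0]); z=np.array([0,0,-1.]); return quat(np.c_[np.cross(y,z),y,z])
E
python3 - <<'E'
from h import *
from station import ctrl
for off in (0,np.pi):
  for t in np.radians([-50,-30,0,30,50]):
    for h in (.028,.13):
      q=ctrl.solve_ik(nutp(h),nutq(t+off)); print(round(off),round(np.degrees(t)),h,None if q is None else np.round(q,2))
tab=W(V,P["pawl_tab"]);print(tab)
for f in (1,-1):
  for dx in (.045,-.02):
    q=ctrl.solve_ik(W(V,P["pawl_tab"]+[dx,0,.003]),downq(flip=f)); print(f,dx,None if q is None else np.round(q,2))
print(ctrl.get_time_s())
E
```

```text
0 -50 0.028 None
0 -50 0.13 None
0 -30 0.028 None
0 -30 0.13 None
0 0 0.028 [-0.06  0.09  2.09  0.41  0.55 -2.34]
0 0 0.13 [-0.11 -0.15  2.13  0.34  0.76 -2.29]
0 30 0.028 [-0.06  0.09  2.09  0.41  0.55 -1.82]
0 30 0.13 [-0.11 -0.15  2.13  0.34  0.76 -1.76]
0 50 0.028 [-0.06  0.09  2.09  0.41  0.55 -1.47]
0 50 0.13 [-0.11 -0.15  2.13  0.34  0.76 -1.41]
3 -50 0.028 [-0.06  0.09  2.09  0.41  0.55 -0.07]
3 -50 0.13 [-0.11 -0.15  2.13  0.34  0.76 -0.02]
3 -30 0.028 [-0.06  0.09  2.09  0.41  0.55  0.28]
3 -30 0.13 [-0.11 -0.15  2.13  0.34  0.76  0.33]
3 0 0.028 [-0.06  0.09  2.09  0.41  0.55  0.8 ]
3 0 0.13 [-0.11 -0.15  2.13  0.34  0.76  0.86]
3 30 0.028 [-0.06  0.09  2.09  0.41  0.55  1.33]
3 30 0.13 [-0.11 -0.15  2.13  0.34  0.76  1.38]
3 50 0.028 [-0.06  0.09  2.09  0.41  0.55  1.67]
3 50 0.13 [-0.11 -0.15  2.13  0.34  0.76  1.73]
[0.63905442 0.11377541 0.22243183]
1 0.045 [ 0.09  0.38  1.46 -0.    1.3  -1.88]
1 -0.02 [ 0.06  0.25  1.62 -0.    1.27 -1.91]
-1 0.045 [ 0.09  0.38  1.46 -0.    1.3   1.26]
-1 -0.02 [ 0.06  0.25  1.62 -0.    1.27  1.23]
1.0
```

```bash
python3 - <<'E'
from h import *
from station import ctrl
T=P["pawl_tab"]
ctrl.gripper_to(0.0)
ctrl.reach(W(V,T+[.05,0,.10]),downq(flip=-1)); 
ctrl.move_linear(W(V,T+[.05,0,.003]),feed=.2)
f0=ctrl.get_force()
ctrl.move_linear(W(V,[piv[0]-.006,0,T[2]+.003]),feed=.1)
print(ctrl.get_force()-f0,ctrl.get_tool_pos())
ctrl.move_linear(W(V,[piv[0]-.006,0,.34]),feed=.2)
ctrl.gripper_to(0.072)
ctrl.reach(nutp(.15),nutq(np.pi-.5))
p=ctrl.get_image("wrist");cv2.imwrite("pics/w.png",p["frame"][...,::-1])
q=ctrl.get_image("scene")
for n,x in (("w",p),("s",q)):
  for k in ("nut_top","pawl_pivot","pawl_tab"):
    print(n,k,[(np.round(np.array(o["centre"])*[640,400],1).tolist(),round(o["conf"],2)) for o in ctrl.landmark_of(k,x)[:2]])
for k,X in (("top",P["nut_top"]),("tab2.1",piv+.052*pdir(2.1))):
    Xw=W(V,X); M=np.eye(4); o=ctrl.get_orientation(); M[:3,:3]=Rn.from_quat([o[1],o[2],o[3],o[0]]).as_matrix(); M[:3,3]=ctrl.get_tool_pos()
    G=np.linalg.inv(M@np.array(p["tool_from_camera"]))
    print(k,cv2.projectPoints(Xw[None],cv2.Rodrigues(G[:3,:3])[0],G[:3,3],p["intrinsics"],np.array(p["dist"]))[0].ravel(),proj(q,Xw))
print(ctrl.get_time_s())
E
```

```text
[ 0.75285692 -0.75983444 -1.78516768] [0.62182817 0.10627534 0.2262177 ]
w nut_top [([314.5, 207.2], 0.56)]
w pawl_pivot [([348.8, 140.5], 0.82)]
w pawl_tab [([316.6, 207.5], 0.66)]
s nut_top [([331.1, 204.5], 0.75)]
s pawl_pivot [([344.1, 182.6], 0.74)]
s pawl_tab [([329.6, 200.8], 0.53)]
top [313.83512816 207.82041092] [[330.72017761 203.30993115]]
tab2.1 [317.4270062  209.94514297] [[330.09103713 197.73528444]]
8.4333
```

View pics/w.png

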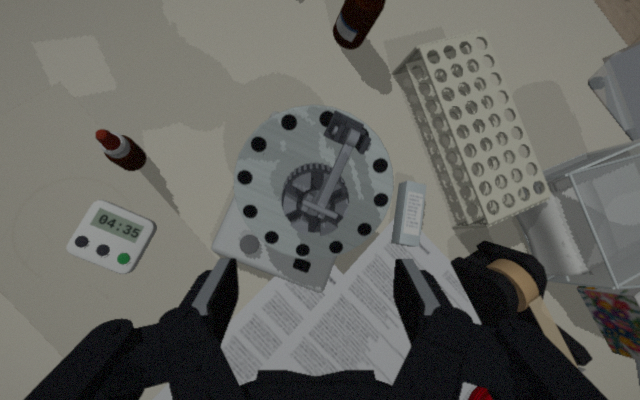

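```bash
python3 - <<'E'
from h import *
from station import ctrl
ax=Rz(V[2])@a
ctrl.move_linear(nutp(.028),feed=.1)
print("contact?",np.round(ctrl.get_force(),1),ctrl.get_time_s())
ctrl.gripper_to(0.04,force=45)
print("w",ctrl.get_width(),ctrl.get_finger_force(),np.round(ctrl.get_force(),1))
q0=np.array(ctrl.get_q()); t0=ctrl.get_wrist_torque()
for i in range(1,27):
    d=.04*i; q=q0.copy(); q[5]+=d
    ctrl.goto_joints(q); tq=ax@(np.array(ctrl.get_wrist_torque())-t0)
    print(round(d,2),round(tq,2),round(ctrl.get_q()[5]-q0[5],3),round(ctrl.get_time_s(),2))
    if abs(tq)>.55: break
p=ctrl.get_image("scene");cv2.imwrite("pics/s2.png",cv2.resize(p["frame"][140:270,250:430],None,fx=4,fy=4,interpolation=cv2.INTER_CUBIC)[...,::-1])
E
```

```text
contact? [ 0.4 -0.9 -0.2] 9.8
w 0.05085227672802196 45.57362168631016 [-3.5 -2.9  5. ]
0.04 -0.28 0.04 10.37
0.08 -0.22 0.079 10.62
0.12 -0.18 0.119 10.87
0.16 -0.21 0.159 11.12
0.2 -0.27 0.199 11.37
0.24 -0.28 0.239 11.62
0.28 -0.23 0.279 11.87
0.32 -0.2 0.319 12.12
0.36 -0.24 0.359 12.37
0.4 -0.22 0.399 12.62
0.44 -0.16 0.439 12.87
0.48 0.0 0.478 13.12
0.52 0.26 0.517 13.37
0.56 0.61 0.556 13.62
```

View pics/s2.png

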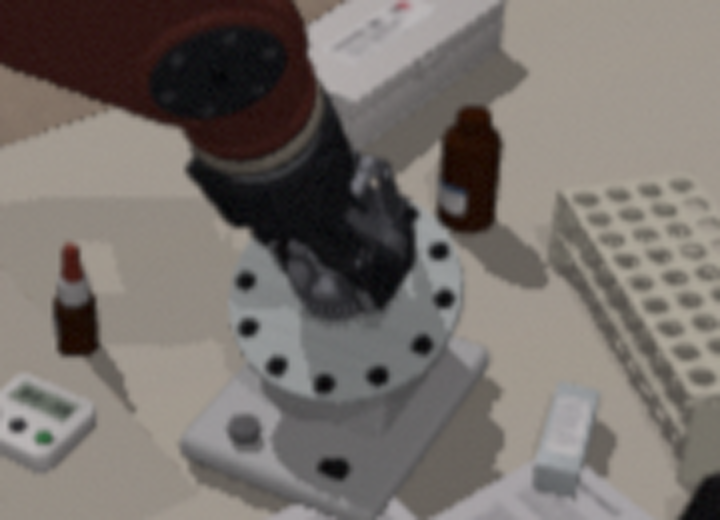

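```bash
python3 - <<'E'
from h import *
from station import ctrl
ax=Rz(V[2])@a
q=np.array(ctrl.get_q()); q[5]-=.1
ctrl.goto_joints(q); print(ctrl.get_time_s())
ctrl.gripper_to(0.072); ctrl.move_linear(nutp(.15),feed=.15)
p=ctrl.get_image("wrist");q=ctrl.get_image("scene")
for n,x in (("s",q),("w",p)):
  for k in ("nut_top","pawl_tab"):
    print(n,k,[(np.round(np.array(o["centre"])*[640,400],1).tolist(),round(o["conf"],2)) for o in ctrl.landmark_of(k,x)[:2]])
for ang in (2.1,2.32): print(ang,proj(q,W(V,piv+.052*pdir(ang))))
A=cv2.resize(p["frame"][145:265,255:375],(400,400),interpolation=cv2.INTER_CUBIC)
B=cv2.resize(q["frame"][160:240,290:370],(400,400),interpolation=cv2.INTER_CUBIC)
cv2.imwrite("pics/v3.png",cv2.convertScaleAbs(np.hstack([A,B]),alpha=1.5)[...,::-1])
print(ctrl.get_time_s())
E
```

```text
13.9167
s nut_top [([333.9, 208.6], 0.57)]
s pawl_tab [([332.3, 201.7], 0.43), ([255.9, 245.3], 0.35)]
w nut_top [([316.1, 202.2], 0.8)]
w pawl_tab [([314.2, 199.3], 0.69), ([314.1, 206.7], 0.68)]
2.1 [[330.09103713 197.73528444]]
2.32 [[330.96861817 200.5938838 ]]
15.5167
```

View pics/v3.png

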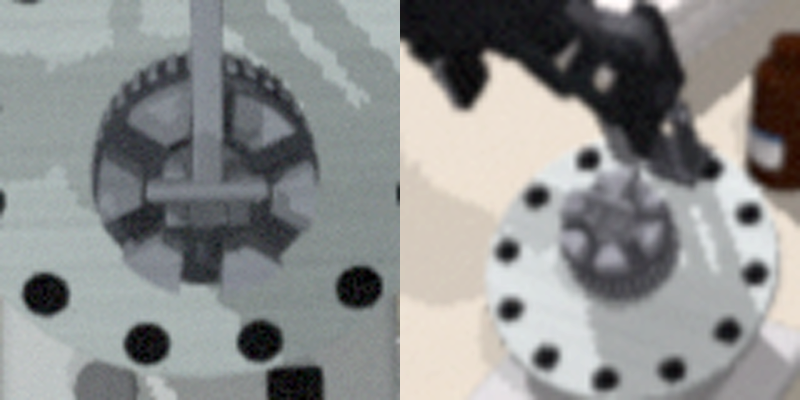

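```bash
python3 - <<'E'
from h import *
from station import ctrl
ax=Rz(V[2])@a
L=lambda tip: W(V,D+.006*u+(tip+.019)*a)
ctrl.gripper_to(0.0)
ctrl.move_linear(L(.078),feed=.15); f0=np.array(ctrl.get_force())
for tip in np.arange(.074,.050,-.002):
    ctrl.move_linear(L(tip),feed=.03); f=ax@(np.array(ctrl.get_force())-f0); print(round(tip,3),round(f,1),end=" | ")
    if f>5: break
ctrl.move_linear(L(.15),feed=.15)
p=ctrl.get_image("wrist")
cv2.imwrite("pics/v4.png",cv2.convertScaleAbs(cv2.resize(p["frame"][145:265,255:375],(500,500),interpolation=cv2.INTER_CUBIC),alpha=1.5)[...,::-1])
print(ctrl.get_time_s())
E
```

```text
0.074 -1.4 | 0.072 -2.1 | 0.07 -1.1 | 0.068 -0.8 | 0.066 -1.0 | 0.064 -0.4 | 0.062 -0.8 | 0.06 -1.2 | 0.058 -0.8 | 0.056 -0.2 | 0.054 13.9 | 20.325
```

View pics/v4.png

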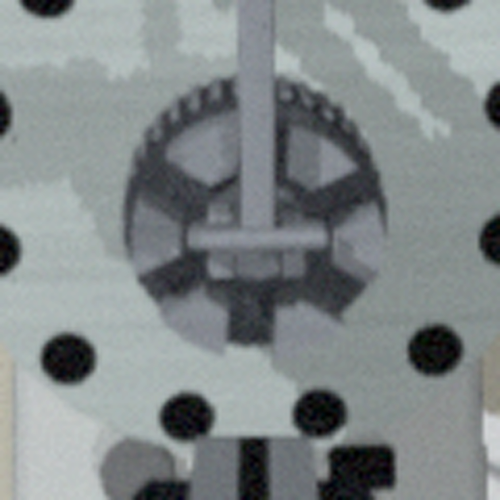

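The first tab contact came at about 55 mm above the disc. That matches a fully home pawl (a riding pawl would be at about 67 mm), and it held firm with the slots lined up.

```bash
python3 -c "
from station import ctrl
print(ctrl.close_job())"
```

```text
the job is handed in; nothing more can be done
None
```

I swung the pawl onto the nut and turned the nut clockwise about 0.5 rad to the first slot; by touch and camera the pawl is fully home, no bystander was touched, and the job is handed in (no verdict returned).

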